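Open a tight jar one-handed in a clamping jar holder

ROBOT

A 6-joint arm with a two-finger parallel gripper is mounted at the origin on a cart in front of the work surface, level with it; the furniture and walls round the work are solid. World frame = base frame: x ahead of the robot, y to its left, z up, the work surface at z = 0. Lengths are in m, angles in rad, forces in N, time in s.
With the tool pointing down it reaches from about 0.3 to 0.775 m from the base axis. Payload 14.6 kg.
Tool frame: the origin (TCP) lies at the very end of the fingers, on their centre line; the grasp point (between the pads) lies 19 mm behind it; z points along the fingers, y is the line along which they close (so a half turn about z gives the same grasp; the last joint's range is limited). The gripper opens to 94 mm and grips with 3 to 60 N. Pads are 16 mm wide; open, the fingers measure 119 mm over their backs; the gripper's body (75 mm by 177 mm) begins 78 mm behind the grasp point.
Start: joints at [1.061, 0.3, 1.521, -0, 1.321, -0.067], TCP at [0.236, 0.497, 0.205] pointing down, gripper open.
Joint ranges: [-3.03, 3.03], [-0.79, 2.21], [0.23, 2.52], [-1.04, 4.18], [0, 3.07], [-2.55, 2.55]. Speed limits (rad/s): [2.22, 2.22, 2.57, 3.14, 3.14, 3.14].

INTERFACE

Orientations are given as [roll, pitch, yaw] about the fixed x, y, z axes, in that order (R = Rz(yaw) Ry(pitch) Rx(roll)).
In Python, from station import ctrl, cams gives the robot as it stands. The module is installed in compiled form; this text tells all that it offers.
- The arm moves only by the tool arm_command, never from a script. Its argument "plan" is a list that holds one entry, the list of rows, each a list of 7 numbers: the shift along the tool's x, y, z in parts of the range, where 1.0 means 0.8 m, then the turn, a rotation vector about the tool's x, y, z in normalised numbers (1 is pi/2 rad), then the closure, from -1 (fully open) to 1 (shut). A call has 1 to 12 rows; each row is the pose to reach, as a shift and turn from the pose commanded when the call began, along the tool's axes at that moment; what a row does not reach only later rows make up. A row lasts 1/10 s, in which the tool goes at most 50 mm and 8.59 degrees, less where a joint would pass 70% of its speed; a pose out of reach is approached as far as the arm can. A call with a gripper value outside its range is refused whole. The fingers move at their own pace and stop on an object; "squeeze" is the grip in N (left out, the last holds). Time passes only in rows, so rows that repeat a pose let the fingers close. It gives the time, the measured TCP pose, the force, the opening and the grip force at its end, in the units of the state.
- ctrl.get_obs(): the state, without advancing time (a new reading comes with each control period).
- cams.camera(name): name is "scene" or "top"; returns (picture, depth): 384x512x3 uint8, blue, green, red; 384x512 float32, m along the optical axis (not along the pixel's ray), 0 where there is no reading.
- cams.camera_info(name): a dict with "fx", "fy", "cx", "cy" (pixels), "world_to_cam" (4x4, takes a point from world to camera coordinates). Camera axes: x right, y down, z forward; pixel columns grow to the right and rows downward; lengths in m; the calibration is good to about 2 mm. A picture is of the moment at which its call begins. camera_info takes no time and is no camera call.
- ctrl.hand_in(): hands the job in; it is judged then, once.
The state is a dict: "time_s": time; "qpos": joint angles; "joint_vel": joint speeds; "tau": joint torques, N m; "ee_pos": TCP position; "eef_rot": TCP orientation; "force": force on the tool from outside, world axes, zero at the start; "moment": the same for the moment, N m; "grip_width": finger opening in m; "grip_force": force on a finger pad.
Only numpy, scipy, OpenCV 4.12 (cv2) and the standard library are available. Lean on these libraries where they do the work, as an engineer would, in place of code of your own. Each camera call takes 0.05 s, during which the arm holds its last target. There are 200 camera calls.

TASK

Open the jar of hazelnuts one-handed with the jar holder it stands in. First swing the holder's lever all the way over centre to its stop, so that the sliding jaw clamps the jar; then unscrew the tight lid anticlockwise, turning it only until its lugs come free of the threads (about a fifth of a turn, always less than a third), and lift it straight off. Finish while still holding the lid in the gripper, level and still, about two centimetres above the jar's mouth and over it, with the jar still standing upright in the locked clamp; do not knock the mug, the salt shaker or the spice jar.

Things in the scene. Friction and masses are not known exactly. Their poses are not given: they have to be found in the camera images.
- holder: one-handed jar holder fixed to the worktop: wooden board 232 x 120 mm, its top 24 mm above the worktop. Origin: on the worktop under the seat, where the axis of a clamped jar comes to stand. +x points from there to the fixed V jaw of pale wood (50 mm tall above the board); on the -x side are the sliding jaw (52 mm tall) and the lever.
- lever_hinge (a point): axis of the lever's upright pivot, 115 mm from the holder's origin on its -x side, 55 mm above the worktop
- lever (a joint): angle of the level steel lever: 0 jaw fully open (it starts near there), growing clockwise seen from above; 1.31 dead centre (bar along the holder's x axis, grip away from the jar); 1.43 the stop, where the clamp stays locked by itself. The jaw starts to press at about 0.75; from there to dead centre push the grip along its arc with 5 to 10 N, then it is drawn to the stop.
- lever_grip (a point): middle of the lever's upright black grip, 22 mm in diameter, 38 mm tall (67 to 105 mm above the worktop), to be pinched or pushed from above; this point is 87 mm up. It stands 105 mm from the pivot's axis, in the holder's frame at (-115 - 105 cos(1.31 - q), -105 sin(1.31 - q)) mm at lever angle q, so it starts on the holder's -y side. It turns with the bar.
- jaw: sliding jaw with a sprung black rubber pad, driven along the holder's x axis by the lever through a link; locked, it presses the jar into the V with 50 to 70 N. As it closes, the jar slides up to 12 mm along the board. Origin: in the jaw block, 50 mm above the worktop.
- jar: round glass jar full of hazelnuts, 68 mm in diameter, 98 mm tall to its mouth, neck 51 mm wide, standing loose on the board between the jaws. Origin: centre of its underside; z up along its axis. Unless it is clamped it turns along with its tight lid.
- lid: round steel twist-off lid on the jar, 63 mm in diameter, 16 mm tall. Origin: centre of its lower edge, 86 mm above the jar's underside while tight (110 mm above the worktop); z up. Right-hand thread: anticlockwise from above opens it, against 0.5 to 1 N m at first. Three lugs ride under three threads: it cannot be lifted before 0.8 rad of turn.
- lid_top (a point): centre of the lid's top face, 16 mm above its lower edge. Grip the lid across its full diameter; the jar widens to 68 mm only 20 mm below the lid. From 0.85 to 1.75 rad of turn the lid lifts straight off (12 mm clears the neck); further on its lugs strike the next threads' stops. It rises 1 to 2 mm by itself while it turns: no need to press or raise it.
- lid_edge (a point): point on the lid's outer wall on the lid's +x side, 31.5 mm from its axis and 8 mm above its lower edge; plain metal, not marked. While the lid is tight its x axis is parallel to the jar's.
- mug: bystander: two-tone mug, 86 mm in diameter, 99 mm tall, beyond the holder. Origin: centre of its underside.
- salt: bystander: salt shaker with a grey domed top, 44 mm in diameter, 90 mm tall. Origin: centre of its underside.
- spice: bystander: small clear spice jar with a black cap, 40 mm in diameter, 105 mm tall. Origin: centre of its underside.
There are look-alikes about, which are no part of the job. Several things have the shape of the lid; the one meant has the colours described above.

How it is judged:
On the way, in this order (a step that is already met when the one before it is completed fails the run):
1. the lever is locked beyond dead centre and the jaw presses the jar into the V, its lid still tight (value of joint lever above 1.35 rad and contact force between jaw and jar above 20 N and z of lid in the frame of jar below 0.0885 m and angle between the x axis of lid and the x axis of jar, either way round below 0.3 rad), for 0.2 s.
2. with the jar clamped, the lid is turned free of its threads while it is still on the jar (value of joint lever above 1.35 rad and contact force between jaw and jar above 20 N and angle between the x axis of lid and the x axis of jar, either way round above 0.78 rad and z of lid in the frame of jar below 0.098 m), for 0.05 s.
At the end, for the whole second after the job is handed in: Lever past dead centre (over 1.35 rad), jaw pressing the jar over 20 N; jar on the board within 5 mm, upright within 0.08 rad; gripper holds the lid (over 3 N), still, level within 0.15 rad, touching nothing else, skirt 5 to 45 mm above the mouth, axes within 20 mm (value of joint lever above 1.35 rad and contact force between jaw and jar above 20 N and z of jar in the frame of holder below 0.029 m and angle between jar's own z axis and vertical below 0.08 rad and z of lid in the frame of jar between 0.103 and 0.143 m and horizontal distance between lid and jar below 0.02 m and angle between lid's own z axis and vertical below 0.15 rad and linear speed of lid below 0.02 m/s and contact force between the fingers and lid above 3 N and contact force between lid and jar below 0.2 N and contact force between lid and holder below 0.2 N); the arm keeps its last pose, push and grip.
It fails at once if the lid is turned a third of a turn or more from where it was tight (x of lid_edge in the frame of jar below -0.0155 m).
It fails at once if the jar is pulled up off the board or tipped (z of jar in the frame of holder above 0.036 m or angle between jar's own z axis and vertical above 0.2 rad).
It fails at once if the mug, the salt shaker or the spice jar is knocked away or over (distance of any of mug, salt, spice from where it was at the start of the episode above 0.03 m or angle between any of mug, salt, spice's own z axis and vertical above 0.3 rad).
It also fails if it takes over 51 s, if anything falls off the work surface, if the arm or the gripper's body presses on something with over 40 N, if the wrist force passes 120 N, or if a joint passes its speed limit or range.

## Working session

There is one attempt and no reset: what is moved stays moved. The work goes in short steps, Python scripts to look and compute and a tool call to move; the robot and the scene stay as the last step left them, time stands still between calls to the robot, and variables do not carry over. Pictures are saved under pics/ and viewed, at most 10 in all, crops included, and the job is handed in when it is done.

Besides the shell and the picture viewer there is one more tool, called by a JSON object that holds its "name" and its "arguments". arm_command: Moves the arm, as the interface text tells. Its arguments: {"type":"object","properties":{"plan":{"type":"array"},"squeeze":{"type":"number"}},"required":["plan"]}

```bash
mkdir -p pics; python3 - <<'E'
from station import ctrl,cams
import cv2,numpy as np
for n in("scene","top"):
    p,d=cams.camera(n); cv2.imwrite(f"pics/{n}0.png",p); np.savez(f"{n}0.npz",p=p,d=d)
    i=cams.camera_info(n); print(n,i)
print(ctrl.get_obs())
E
```

```text
scene {'fx': 362.2758756935184, 'fy': 362.2758756935184, 'cx': 251.33221504067728, 'cy': 196.1312076073804, 'world_to_cam': array([[ 0.68975239, -0.72371043, -0.02201953, -0.6288896 ],
       [-0.3607724 , -0.31715853, -0.87707112,  0.18692802],
       [ 0.62776183,  0.61290594, -0.4798556 ,  0.75410123],
       [ 0.        ,  0.        ,  0.        ,  1.        ]])}
top {'fx': 395.4066781740352, 'fy': 395.4066781740352, 'cx': 255.97792470949594, 'cy': 192.21789986157688, 'world_to_cam': array([[-0.02325786, -0.99967715,  0.01023087, -0.32013654],
       [-0.99545833,  0.02221232, -0.09257068,  0.5894295 ],
       [ 0.09231355, -0.0123374 , -0.99565355,  0.90565477],
       [ 0.        ,  0.        ,  0.        ,  1.        ]])}
{'time_s': 0.1, 'qpos': array([ 1.06136184e+00,  3.00386543e-01,  1.52153954e+00,  7.04640260e-06,
        1.32072972e+00, -6.66033872e-02]), 'joint_vel': array([-0.00038178, -0.00189263, -0.00333821, -0.00097476,  0.00186068,
       -0.00014839]), 'tau': array([ 1.99535112e-03, -5.32645512e+01, -3.53280544e+01,  7.10531906e-02,
        2.35559227e-02, -5.98373276e-05]), 'ee_pos': array([0.23555394, 0.49672624, 0.20495029]), 'eef_rot': array([-3.14053232e+00, -7.75672192e-05,  2.69875977e+00]), 'force': array([-0.21304241,  0.69435692,  0.59632788]), 'moment': array([-0.02228987, -0.03274941,  0.04860503]), 'grip_force': 0.0, 'grip_width': 0.09446498414989121}
```

View pics/scene0.png

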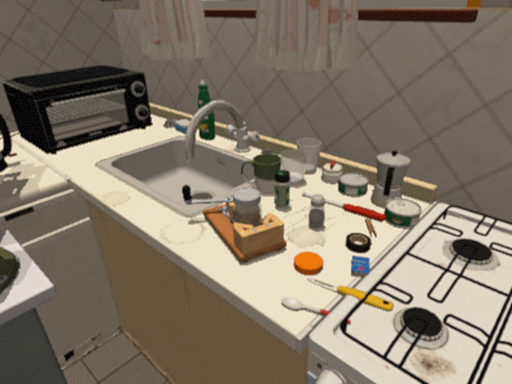

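View pics/top0.png

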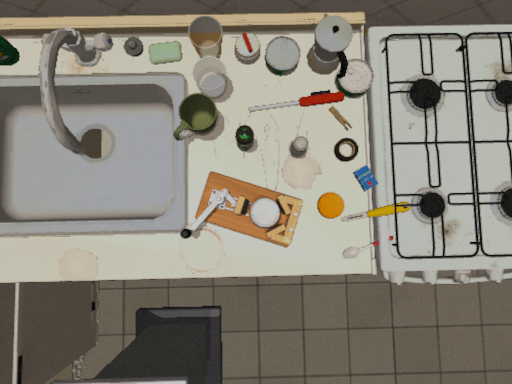

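The top view shows the lid at about (265,212), the pivot at (222,196), the black grip at (186,233), and the V jaw on the right at about (290,220). I'll measure these points next.

```bash
cat > h.py <<'E'
import numpy as np,cv2
from station import ctrl,cams
def ray(n,u,v,z):
    "world point on pixel ray at height z"
    i=cams.camera_info(n);T=np.linalg.inv(i["world_to_cam"])
    d=T[:3,:3]@[(u-i["cx"])/i["fx"],(v-i["cy"])/i["fy"],1];o=T[:3,3]
    return o+d*(z-o[2])/d[2]
def cloud(n,d):
    i=cams.camera_info(n);T=np.linalg.inv(i["world_to_cam"]);v,u=np.mgrid[:384,:512]
    P=np.stack([(u-i["cx"])/i["fx"]*d,(v-i["cy"])/i["fy"]*d,d],-1)
    return P@T[:3,:3].T+T[:3,3]
def proj(n,P):
    i=cams.camera_info(n);q=i["world_to_cam"]@np.append(P,1)
    return i["fx"]*q[0]/q[2]+i["cx"],i["fy"]*q[1]/q[2]+i["cy"]
E
python3 - <<'E'
from h import *
f=np.load("top0.npz");C=cloud("top",f["d"]);np.set_printoptions(precision=4,suppress=True)
for u,v in[(265,212),(222,196),(186,233),(290,220),(250,215),(200,110),(245,135),(300,145)]:print(u,v,C[v,u])
R=C[185:240,235:300].reshape(-1,3);m=abs(R[:,2]-.126)<.005;X=R[m];print("lid",m.sum(),X.mean(0),X.min(0),X.max(0))
R=C[222:243,175:197].reshape(-1,3);m=R[:,2]>.09;X=R[m];print("grip",m.sum(),X.mean(0),X.min(0),X.max(0))
# board outline: brown pixels at z~.024
g=np.zeros((384,512),np.uint8);z=C[...,2];g[(z>.018)&(z<.030)]=1;g[:160]=0;g[260:]=0;g[:,:195]=0;g[:,310:]=0
hsv=cv2.cvtColor(f["p"],cv2.COLOR_BGR2HSV);g&=(hsv[...,1]>90).astype(np.uint8)
pts=C[g>0][:,:2].astype(np.float32);r=cv2.minAreaRect(pts);print(len(pts),r,cv2.boxPoints(r))
cr=cv2.resize(f["p"][165:255,170:310],None,fx=5.5,fy=5.5,interpolation=cv2.INTER_CUBIC);cv2.imwrite("pics/c1.png",cr)
E
```

```text
265 212 [ 0.5307 -0.3503  0.1264]
222 196 [ 0.572  -0.2556  0.062 ]
186 233 [ 0.4904 -0.1801  0.1034]
290 220 [ 0.5137 -0.4075  0.0744]
250 215 [ 0.5252 -0.3186  0.1241]
200 110 [ 0.788  -0.2016  0.015 ]
245 135 [ 0.7011 -0.3114  0.1079]
300 145 [ 0.6804 -0.4338  0.0888]
lid 688 [ 0.5299 -0.3483  0.1259] [ 0.4992 -0.3797  0.1212] [ 0.5606 -0.3185  0.1303]
grip 83 [ 0.4895 -0.1798  0.1223] [ 0.4795 -0.322   0.0908] [ 0.4991 -0.1661  0.9596]
2335 ((0.5445026159286499, -0.3137514591217041), (0.22758497297763824, 0.11786939948797226), 71.19293212890625) [[ 0.452  -0.4025]
 [ 0.5636 -0.4405]
 [ 0.637  -0.225 ]
 [ 0.5254 -0.187 ]]
```

View pics/c1.png

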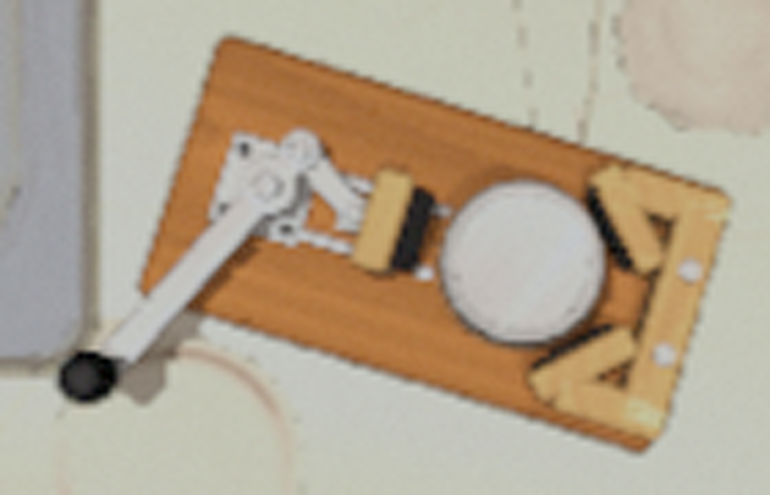

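```bash
cat >> h.py <<'E'
from scipy.spatial.transform import Rotation as Ro
def shift(x,y,z,yaw):
    "world TCP target, tool down -> tool-frame shift (mm) + rotvec from measured pose"
    o=ctrl.get_obs();R=Ro.from_euler('xyz',o["eef_rot"]);t=Ro.from_euler('xyz',[np.pi,0,yaw])
    return np.round(np.r_[R.inv().apply(np.array([x,y,z])-o["ee_pos"])*1e3,(R.inv()*t).as_rotvec()],3)
E
python3 - <<'E'
from h import *
np.set_printoptions(precision=4,suppress=True)
piv=ray("top",170+268/5.5,165+185/5.5,.065)[:2];g=ray("top",170+88/5.5,165+377/5.5,.105)[:2]
e=np.array([-.322,-.947]);e/=np.linalg.norm(e);n=np.array([-e[1],e[0]])
print("piv",piv,"grip",g,"len",np.linalg.norm(g-piv),"origin",piv+.115*e, "lid-in-holder",[(np.array([.5299,-.3483])-piv)@e,(np.array([.5299,-.3483])-piv)@n])
q=1.31-np.arctan2(-(g-piv)@n,-(g-piv)@e);print("q",q)
hx=np.arctan2(e[1],e[0])
for k in np.linspace(q,1.43,9):
    a=hx+np.pi+1.31-k;print(k,piv+.105*np.array([np.cos(a),np.sin(a)]),a%(2*np.pi))
print(shift(*g,.205,2.415))
E
```

```text
piv [ 0.5659 -0.2483] grip [ 0.4892 -0.1803] len 0.10245074855898452 origin [ 0.5289 -0.3572] lid-in-holder [np.float64(0.1062908556730798), np.float64(-0.0019035441153322304)]
q 0.13654005852712614
0.13654005852712614 [ 0.4873 -0.1786] 2.416498830698182
0.29822255121123536 [ 0.4996 -0.1669] 2.2548163380140727
0.4599050438953446 [ 0.5135 -0.1573] 2.0931338453299633
0.6215875365794539 [ 0.5289 -0.15  ] 1.931451352645854
0.783270029263563 [ 0.5452 -0.1454] 1.769768859961745
0.9449525219476722 [ 0.562  -0.1434] 1.6080863672776358
1.1066350146317814 [ 0.5789 -0.1441] 1.4464038745935266
1.2683175073158908 [ 0.5955 -0.1475] 1.2847213819094172
1.43 [ 0.6114 -0.1536] 1.123038889225308
[-519.338 -503.047    0.443   -0.001    0.       0.284]
```

The rows are not in the units I measure in: shifts go in shares of 0.8 m and turns go in shares of pi/2 rad. I convert before sending: -460 mm is -0.575, -446 mm is -0.5575, 0.284 rad is 0.1808.

{"name": "arm_command", "arguments": {"plan": [[[-0.0525,-0.05,0,0,0,0.0127,-0.3],[-0.105,-0.1013,0,0,0,0.0255,-0.3],[-0.1575,-0.1513,0,0,0,0.0446,-0.3],[-0.21,-0.2013,0,0,0,0.0573,-0.3],[-0.2625,-0.2513,0,0,0,0.07,-0.3],[-0.3125,-0.3025,0,0,0,0.0891,-0.3],[-0.3625,-0.3525,0,0,0,0.1019,-0.3],[-0.4125,-0.4025,0,0,0,0.1146,-0.3],[-0.4625,-0.4525,0,0,0,0.1337,-0.3],[-0.5063,-0.4938,0,0,0,0.1464,-0.3],[-0.5438,-0.5313,0,0,0,0.1592,-0.3],[-0.575,-0.5575,0,0,0,0.1808,-0.3]]], "squeeze": 25}}

```text
time_s: 1.3
ee_pos: [0.4452, -0.0675, 0.2055]
eef_rot: [3.141, 0.0, 2.414]
force: [0.7, 0.5, 0.2]
grip_width: 0.0611
grip_force: 0.0
```

```bash
python3 - <<'E'
from h import *
o=ctrl.get_obs();print(o["time_s"],o["ee_pos"],o["eef_rot"],o["grip_width"]);print(shift(.4885,-.1795,.072,2.415))
E
```

```text
1.3 [ 0.4452456  -0.06747403  0.20545903] [3.14149819e+00 1.09637693e-04 2.41356919e+00] 0.0611253842057877
[-1.06816e+02 -5.48580e+01  1.33466e+02  0.00000e+00  0.00000e+00
 -1.00000e-03]
```

Scaled: -107 mm is -0.1338, -100 mm is -0.125.

{"name": "arm_command", "arguments": {"plan": [[[-0.05,-0.025,0,0,0,0,-0.3],[-0.0938,-0.0475,0.0125,0,0,0,-0.3],[-0.125,-0.065,0.0313,0,0,0,-0.3],[-0.1338,-0.0688,0.0625,0,0,0,-0.3],[-0.1338,-0.0688,0.0875,0,0,0,-0.3],[-0.1338,-0.0688,0.0875,0,0,0,-0.3]]]}}

```text
time_s: 1.9
ee_pos: [0.4872, -0.1772, 0.1328]
eef_rot: [-3.14, -0.005, 2.414]
force: [0.6, 0.9, 0.2]
grip_width: 0.0609
grip_force: 0.0
```

```bash
python3 - <<'E'
from h import *
o=ctrl.get_obs();print(o["time_s"],o["ee_pos"],o["eef_rot"],o["grip_width"]);print(shift(.4885,-.1795,.072,2.415))
E
```

```text
1.9 [ 0.48720138 -0.17716964  0.13275197] [-3.14003625 -0.00495369  2.41422463] 0.06091190703508375
[-2.820e+00 -7.830e-01  6.074e+01 -2.000e-03 -5.000e-03 -1.000e-03]
```

Scaled: 62 mm is 0.0775, 30 mm is 0.0375.

{"name": "arm_command", "arguments": {"plan": [[[0,0,0.0375,0,0,0,-0.3],[0,0,0.0775,0,0,0,-0.3],[0,0,0.0775,0,0,0,-0.3],[0,0,0.0775,0,0,0,1],[0,0,0.0775,0,0,0,1],[0,0,0.0775,0,0,0,1],[0,0,0.0775,0,0,0,1]]], "squeeze": 25}}

```text
time_s: 2.6
ee_pos: [0.489, -0.1776, 0.0746]
eef_rot: [3.141, 0.002, 2.415]
force: [-0.5, 1.2, 1.0]
grip_width: 0.0325
grip_force: 0.0
```

```bash
python3 - <<'E'
from h import *
np.set_printoptions(precision=4,suppress=True)
o=ctrl.get_obs();print(o["time_s"],o["ee_pos"],o["eef_rot"],o["grip_width"],o["force"])
p,d=cams.camera("top");cv2.imwrite("pics/c2.png",cv2.resize(p[165:255,170:310],None,fx=5.5,fy=5.5))
E
```

```text
2.6 [ 0.489  -0.1776  0.0746] [3.1411 0.0016 2.4148] 0.03246694625662267 [-0.5384  1.2335  0.9571]
```

View pics/c2.png

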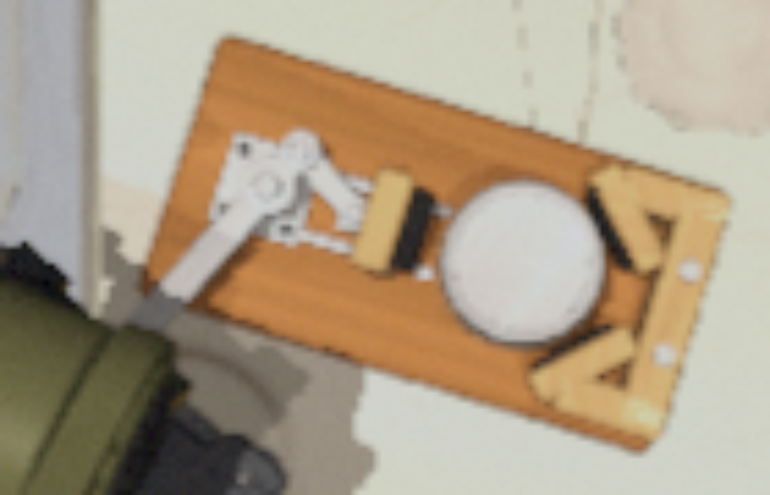

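The gripper is over the grip and the lever hasn't moved. The fingers are still closing.

{"name": "arm_command", "arguments": {"plan": [[[0,0,0.0025,0,0,0,1],[0,0,0.0025,0,0,0,1],[0,0,0.0025,0,0,0,1],[0,0,0.0025,0,0,0,1]]]}}

```text
time_s: 3.05
ee_pos: [0.489, -0.1775, 0.0724]
eef_rot: [3.141, 0.001, 2.415]
force: [-2.4, 2.4, 10.4]
grip_width: 0.0213
grip_force: 25.0
```

```bash
python3 - <<'E'
from h import *
np.set_printoptions(precision=4,suppress=True)
o=ctrl.get_obs();print(o["time_s"],o["ee_pos"],o["eef_rot"],o["grip_width"],o["force"])
piv=np.array([.5659,-.2483]);v=o["ee_pos"][:2]-piv;print(np.hypot(*v),np.arctan2(v[1],v[0]))
# use measured TCP as start, swing about pivot with constant radius
r=np.hypot(*v);a0=np.arctan2(v[1],v[0])
for D in np.r_[np.arange(.12,1.45,.12),1.4]:
    a=a0-D;P=piv+r*np.array([np.cos(a),np.sin(a)]);print(round(D,2),shift(*P,o["ee_pos"][2],o["eef_rot"][2]-D)[[0,1,2,5]])
E
```

```text
3.05 [ 0.489  -0.1775  0.0724] [3.1411 0.0011 2.4148] 0.02128173815947872 [-2.4183  2.4165 10.4396]
0.1045542404016011 2.3978832764233378
0.12 [-0.964 12.502  0.008  0.12 ]
0.24 [-3.417 24.799  0.017  0.24 ]
0.36 [-7.325 36.713  0.027  0.36 ]
0.48 [-12.631  48.074   0.039   0.48 ]
0.6 [-19.259  58.718   0.052   0.6  ]
0.72 [-27.113  68.492   0.067   0.72 ]
0.84 [-36.081  77.256   0.081   0.84 ]
0.96 [-46.034  84.883   0.097   0.96 ]
1.08 [-56.828  91.263   0.112   1.08 ]
1.2 [-68.309  96.306   0.128   1.2  ]
1.32 [-80.31   99.938   0.144   1.32 ]
1.44 [-92.66  102.107   0.159   1.44 ]
1.4 [-88.515 101.549   0.154   1.4  ]
```

Gripped at the expected radius (104.6 mm). I'll swing the lever along its arc.

Scaled: 58.7 mm is 0.0734, 53.5 mm is 0.0669, 0.48 rad is 0.3056.

{"name": "arm_command", "arguments": {"plan": [[[-0.0004,0.0079,-0.0013,0,0,0.0382,1],[-0.0013,0.0156,-0.0013,0,0,0.0764,1],[-0.0025,0.0234,-0.0013,0,0,0.1146,1],[-0.0043,0.031,-0.0013,0,0,0.1528,1],[-0.0064,0.0386,-0.0013,0,0,0.191,1],[-0.0091,0.0459,-0.0013,0,0,0.2292,1],[-0.0123,0.0531,-0.0013,0,0,0.2674,1],[-0.0158,0.0601,-0.0013,0,0,0.3056,1],[-0.0198,0.0669,-0.0013,0,0,0.3438,1],[-0.0241,0.0734,-0.0013,0,0,0.382,1]]]}}

```text
time_s: 4.05
ee_pos: [0.5417, -0.145, 0.0725]
eef_rot: [-3.14, -0.003, 1.813]
force: [-7.4, 9.2, 8.0]
grip_width: 0.0216
grip_force: 25.0
```

```bash
python3 - <<'E'
from h import *
np.set_printoptions(precision=4,suppress=True)
o=ctrl.get_obs();print(o["ee_pos"],o["eef_rot"],o["force"])
# commanded pose basis (assumed): 
piv=np.array([.5659,-.2483]);r=.1046;a0=2.398
v=o["ee_pos"][:2]-piv;print(np.hypot(*v),a0-np.arctan2(v[1],v[0]))
from scipy.spatial.transform import Rotation
c=piv+r*np.array([np.cos(a0-.6),np.sin(a0-.6)]);yaw=2.415-.6
tx=np.array([np.cos(yaw),np.sin(yaw)]);ty=np.array([np.sin(yaw),-np.cos(yaw)])
for D in np.arange(.66,1.45,.06):
    w=piv+r*np.array([np.cos(a0-D),np.sin(a0-D)])-c;print(round(D-.6,2),round(w@tx*1e3,1),round(w@ty*1e3,1))
E
```

```text
[ 0.5417 -0.145   0.0725] [-3.1404 -0.0025  1.8127] [-7.3531  9.1785  8.0394]
0.10609624804563382 0.5968459046150463
0.06 -0.3 6.3
0.12 -1.0 12.5
0.18 -2.0 18.7
0.24 -3.4 24.8
0.3 -5.2 30.8
0.36 -7.3 36.7
0.42 -9.8 42.5
0.48 -12.6 48.1
0.54 -15.8 53.5
0.6 -19.3 58.7
0.66 -23.1 63.7
0.72 -27.1 68.5
0.78 -31.5 73.0
0.84 -36.1 77.3
```

Scaled: 66 mm is 0.0825, 63.7 mm is 0.0796, 0.66 rad is 0.4202.

{"name": "arm_command", "arguments": {"plan": [[[-0.0004,0.0079,0,0,0,0.0382,1],[-0.0013,0.0156,0,0,0,0.0764,1],[-0.0025,0.0234,0,0,0,0.1146,1],[-0.0043,0.031,0,0,0,0.1528,1],[-0.0065,0.0385,0,0,0,0.191,1],[-0.0091,0.0459,0,0,0,0.2292,1],[-0.0123,0.0531,0,0,0,0.2674,1],[-0.0158,0.0601,0,0,0,0.3056,1],[-0.0198,0.0669,0,0,0,0.3438,1],[-0.0241,0.0734,0,0,0,0.382,1],[-0.0289,0.0796,0,0,0,0.4202,1],[-0.0313,0.0825,0,0,0,0.4393,1]]]}}

```text
time_s: 5.25
ee_pos: [0.6136, -0.152, 0.0726]
eef_rot: [3.141, -0.004, 1.124]
force: [6.8, 18.5, 1.4]
grip_width: 0.0215
grip_force: 25.0
```

```bash
python3 - <<'E'
from h import *
np.set_printoptions(precision=4,suppress=True)
o=ctrl.get_obs();print(o["ee_pos"],o["eef_rot"],o["force"],o["moment"])
piv=np.array([.5659,-.2483]);a0=2.398
v=o["ee_pos"][:2]-piv;print(np.hypot(*v),a0-np.arctan2(v[1],v[0]))
p,d=cams.camera("top");cv2.imwrite("pics/c3.png",cv2.resize(p[145:245,170:310],None,fx=5.5,fy=5.5))
C=cloud("top",d);R=C[185:245,240:300].reshape(-1,3);X=R[abs(R[:,2]-.126)<.005];print(len(X),X.mean(0),X.min(0),X.max(0))
E
```

```text
[ 0.6136 -0.152   0.0726] [ 3.1411 -0.0043  1.1235] [ 6.8372 18.4943  1.4004] [ 3.2843 -0.9492 -0.1596]
0.10745065076274371 1.286863524285866
689 [ 0.5284 -0.353   0.1259] [ 0.4989 -0.3842  0.1215] [ 0.5584 -0.3227  0.1303]
```

View pics/c3.png

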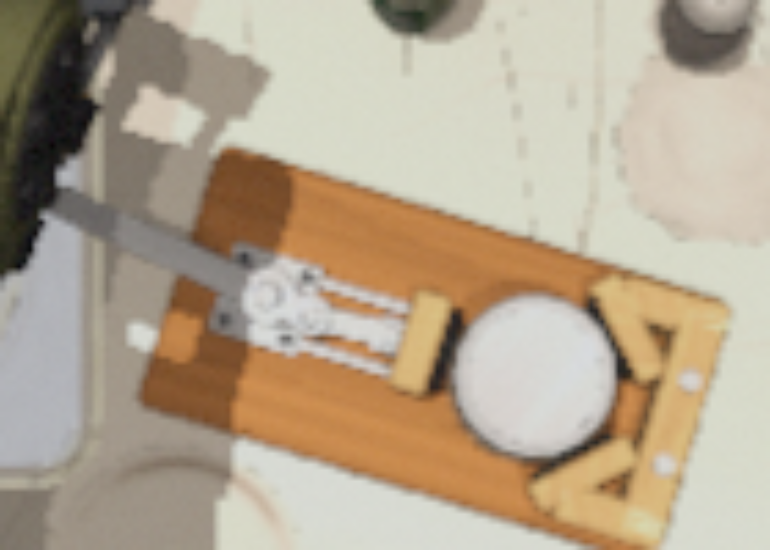

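The lever is past dead centre and the pad is against the jar. I'll give it a small extra push to make sure it's at the stop.

Scaled: 5 mm is 0.0063, 4 mm is 0.005, 0.04 rad is 0.0255.

{"name": "arm_command", "arguments": {"plan": [[[0.0013,0.0025,0,0,0,0.0127,1],[0.0013,0.005,0,0,0,0.0255,1],[0.0013,0.0063,0,0,0,0.0318,1],[0.0013,0.0063,0,0,0,0.0318,1]]]}}

```text
time_s: 5.7
ee_pos: [0.6136, -0.1524, 0.0722]
eef_rot: [-3.129, -0.001, 1.076]
force: [-31.2, 24.0, 22.0]
grip_width: 0.0217
grip_force: 25.0
```

Scaled: 1 mm is 0.0013.

{"name": "arm_command", "arguments": {"plan": [[[0.0013,0,0,0,0,0,-0.4],[0.0013,0,0,0,0,0,-0.4],[0.0013,0,0,0,0,0,-0.4],[0.0013,0,0,0,0,0,-0.4]]]}}

```text
time_s: 6.1
ee_pos: [0.6175, -0.1553, 0.0723]
eef_rot: [3.141, 0.0, 1.075]
force: [-0.4, 0.7, 0.6]
grip_width: 0.0501
grip_force: 0.0
```

```bash
python3 - <<'E'
from h import *
o=ctrl.get_obs();print(o["ee_pos"],o["eef_rot"],o["force"]);print(shift(.528,-.354,.18,.4))
E
```

```text
[ 0.61754236 -0.15527629  0.07234286] [3.14146223e+00 4.35374591e-05 1.07466043e+00] [-0.41157348  0.7479332   0.57494082]
[-217.393   15.867 -107.646    0.      -0.       0.675]
```

The reaction force confirms it's at the stop. Next I'll lift off the grip and go over the lid.

Scaled: -217 mm is -0.2713, -110 mm is -0.1375, 0.675 rad is 0.4297.

{"name": "arm_command", "arguments": {"plan": [[[0,0,-0.05,0,0,0,-0.4],[0,0,-0.1063,0,0,0,-0.6],[-0.025,0.0025,-0.135,0,0,0.0637,-0.8],[-0.0813,0.0063,-0.135,0,0,0.1464,-1],[-0.1375,0.01,-0.135,0,0,0.2292,-1],[-0.1938,0.0138,-0.135,0,0,0.3183,-1],[-0.2438,0.0175,-0.135,0,0,0.3947,-1],[-0.2713,0.02,-0.135,0,0,0.4297,-1],[-0.2713,0.02,-0.135,0,0,0.4297,-1],[-0.2713,0.02,-0.135,0,0,0.4297,-1]]]}}

```text
time_s: 7.1
ee_pos: [0.5283, -0.3535, 0.1803]
eef_rot: [-3.141, -0.0, 0.4]
force: [0.2, 0.8, -0.1]
grip_width: 0.094
grip_force: 0.0
```

```bash
python3 - <<'E'
from h import *
np.set_printoptions(precision=4,suppress=True)
o=ctrl.get_obs();print(o["ee_pos"],o["eef_rot"],o["grip_width"]);print(shift(.528,-.354,.101,.4))
p,d=cams.camera("scene");cv2.imwrite("pics/s4.png",cv2.resize(p[140:290,150:350],None,fx=4,fy=4))
E
```

```text
[ 0.5283 -0.3535  0.1803] [-3.1413 -0.0001  0.4003] 0.09403944321893903
[-0.477  0.371 79.285 -0.    -0.     0.   ]
```

View pics/s4.png

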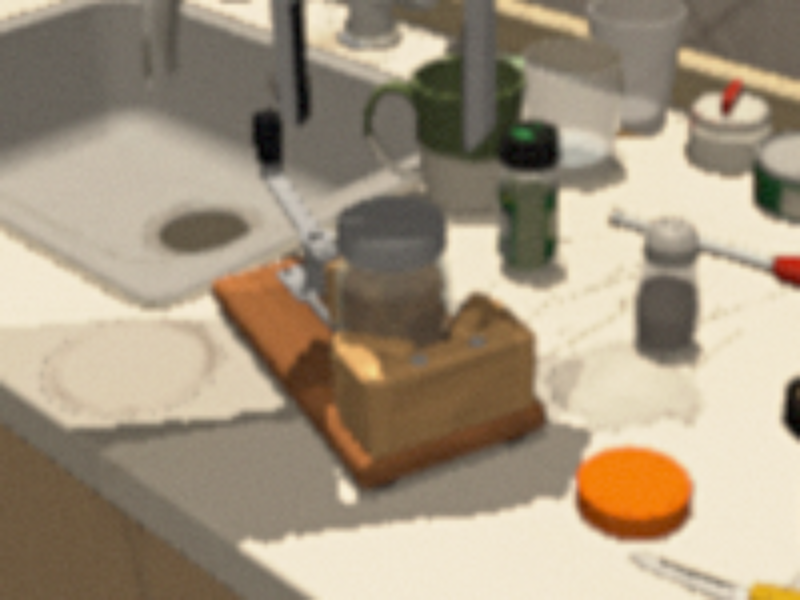

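The lever is past centre at (270,150), the jar is seated at the V, and the open fingers sit either side of the lid. I'll descend and grip.

Scaled: 79 mm is 0.0988, 60 mm is 0.075.

{"name": "arm_command", "arguments": {"plan": [[[0,0,0.0375,0,0,0,-1],[0,0,0.075,0,0,0,-1],[0,0,0.0988,0,0,0,-1],[0,0,0.0988,0,0,0,-1],[0,0,0.0988,0,0,0,1],[0,0,0.0988,0,0,0,1],[0,0,0.0988,0,0,0,1],[0,0,0.0988,0,0,0,1],[0,0,0.0988,0,0,0,1]]], "squeeze": 20}}

```text
time_s: 8.05
ee_pos: [0.5288, -0.3543, 0.1023]
eef_rot: [3.139, -0.001, 0.4]
force: [2.9, -3.2, 1.8]
grip_width: 0.063
grip_force: 20.0
```

{"name": "arm_command", "arguments": {"plan": [[[0,0,0,0,0,0,1],[0,0,0,0,0,0,1],[0,0,0,0,0,0,1]]], "squeeze": 60}}

```text
time_s: 8.35
ee_pos: [0.5288, -0.3542, 0.1023]
eef_rot: [3.139, -0.001, 0.4]
force: [3.3, -3.7, 3.3]
grip_width: 0.0627
grip_force: 60.0
```

Scaled: -0.36 rad is -0.2292.

{"name": "arm_command", "arguments": {"plan": [[[0,0,0,0,0,-0.0382,1],[0,0,0,0,0,-0.0764,1],[0,0,0,0,0,-0.1146,1],[0,0,0,0,0,-0.1528,1],[0,0,0,0,0,-0.191,1],[0,0,0,0,0,-0.2292,1]]]}}

```text
time_s: 8.95
ee_pos: [0.5284, -0.3543, 0.1025]
eef_rot: [3.14, 0.0, 0.762]
force: [0.2, -3.7, 7.1]
grip_width: 0.0626
grip_force: 60.0
```

```bash
python3 - <<'E'
from h import *
o=ctrl.get_obs();print(o["ee_pos"],o["eef_rot"],o["force"],o["moment"])
E
```

```text
[ 0.52844185 -0.35430716  0.10250909] [3.13963821e+00 1.86721700e-04 7.61659578e-01] [ 0.20302324 -3.65383309  7.06817365] [-0.75752414  0.13025891 -0.30498184]
```

Scaled: -1 mm is -0.0013, -0.9 mm is -0.0011, -0.72 rad is -0.4584.

{"name": "arm_command", "arguments": {"plan": [[[0,0,-0.0004,0,0,-0.0382,1],[0,0,-0.0005,0,0,-0.0764,1],[0,0,-0.0006,0,0,-0.1146,1],[0,0,-0.0008,0,0,-0.1528,1],[0,0,-0.0009,0,0,-0.191,1],[0,0,-0.001,0,0,-0.2292,1],[0,0,-0.0011,0,0,-0.2674,1],[0,0,-0.0013,0,0,-0.3056,1],[0,0,-0.0013,0,0,-0.3438,1],[0,0,-0.0013,0,0,-0.382,1],[0,0,-0.0013,0,0,-0.4202,1],[0,0,-0.0013,0,0,-0.4584,1]]]}}

```text
time_s: 10.15
ee_pos: [0.5286, -0.3546, 0.1029]
eef_rot: [3.14, 0.002, 1.482]
force: [4.2, -7.8, -0.2]
grip_width: 0.0625
grip_force: 60.0
```

Scaled: -0.1 rad is -0.0637.

{"name": "arm_command", "arguments": {"plan": [[[0,0,0,0,0,-0.0382,1],[0,0,0,0,0,-0.0637,1],[0,0,0,0,0,-0.0637,1]]]}}

```text
time_s: 10.45
ee_pos: [0.5288, -0.3545, 0.103]
eef_rot: [3.14, 0.002, 1.581]
force: [5.1, -6.8, -0.7]
grip_width: 0.0629
grip_force: 60.0
```

```bash
python3 - <<'E'
from h import *
o=ctrl.get_obs();print(o["ee_pos"],o["eef_rot"],o["force"],o["moment"])
E
```

```text
[ 0.52875461 -0.35450443  0.10296023] [3.13971413e+00 1.98373693e-03 1.58089108e+00] [ 5.12557042 -6.78094141 -0.66710503] [-1.37690682 -0.85725936 -0.03578385]
```

I've turned it 1.18 rad and the torque is gone. Lifting gently.

Scaled: -3 mm is -0.0038, -2 mm is -0.0025.

{"name": "arm_command", "arguments": {"plan": [[[0,0,-0.0013,0,0,0,1],[0,0,-0.0025,0,0,0,1],[0,0,-0.0038,0,0,0,1],[0,0,-0.0038,0,0,0,1]]]}}

```text
time_s: 10.85
ee_pos: [0.5286, -0.3543, 0.1051]
eef_rot: [3.141, 0.001, 1.579]
force: [6.9, -7.0, -5.8]
grip_width: 0.0623
grip_force: 60.0
```

Scaled: -3 mm is -0.0038, -2 mm is -0.0025.

{"name": "arm_command", "arguments": {"plan": [[[0,0,-0.0013,0,0,0,1],[0,0,-0.0025,0,0,0,1],[0,0,-0.0038,0,0,0,1],[0,0,-0.0038,0,0,0,1]]]}}

```text
time_s: 11.25
ee_pos: [0.5286, -0.3542, 0.1081]
eef_rot: [3.141, 0.001, 1.58]
force: [6.1, -7.1, -5.8]
grip_width: 0.0626
grip_force: 60.0
```

The force stays constant, so it's only rubbing friction. Continuing up.

Scaled: -25 mm is -0.0313, -24 mm is -0.03.

{"name": "arm_command", "arguments": {"plan": [[[0,0,-0.0038,0,0,0,1],[0,0,-0.0075,0,0,0,1],[0,0,-0.0113,0,0,0,1],[0,0,-0.015,0,0,0,1],[0,0,-0.0188,0,0,0,1],[0,0,-0.0225,0,0,0,1],[0,0,-0.0263,0,0,0,1],[0,0,-0.03,0,0,0,1],[0,0,-0.0313,0,0,0,1],[0,0,-0.0313,0,0,0,1],[0,0,-0.0313,0,0,0,1]]]}}

```text
time_s: 12.35
ee_pos: [0.5282, -0.3536, 0.1333]
eef_rot: [-3.141, -0.0, 1.58]
force: [0.0, 0.3, -0.3]
grip_width: 0.0631
grip_force: 60.0
```

```bash
python3 - <<'E'
from h import *
o=ctrl.get_obs();print(o["ee_pos"],o["eef_rot"],o["force"],o["joint_vel"])
p,d=cams.camera("scene");cv2.imwrite("pics/s5.png",cv2.resize(p[140:290,150:350],None,fx=4,fy=4))
E
```

```text
[ 0.52821813 -0.35355344  0.1333098 ] [-3.14143708e+00 -1.47161165e-04  1.57978835e+00] [ 0.02974534  0.33813798 -0.30689824] [ 0.00050955  0.00196905  0.00133067 -0.00032034 -0.00111951  0.00178564]
```

View pics/s5.png

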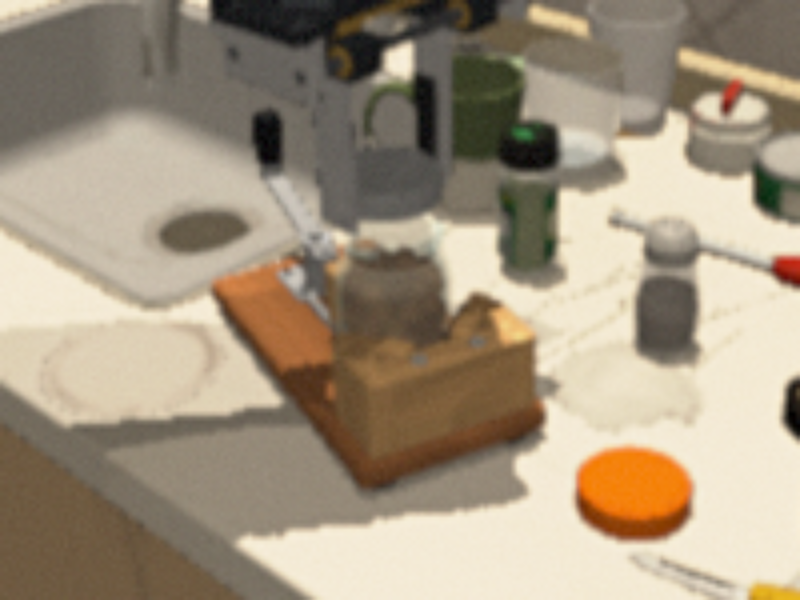

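The lid at (400,180) is held level about 20 mm above the open mouth at (400,240). The jar is still clamped, upright and locked, and the bystanders haven't moved.

```bash
python3 -c "
from station import ctrl;print(ctrl.hand_in())"
```

```text
the job is handed in; nothing more can be done
None
```

I handed the job in at about 12 s of robot time: the clamp is locked, the lid was turned about 1.18 rad, and the gripper holds it level about 2 cm above the jar's mouth; the hand-in returned no verdict.

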